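# Turn the waxing turntable and fill the bowl from the chute

## Robot

A 6-joint arm with a two-finger parallel gripper is mounted at the origin on the work surface. World frame = base frame: x ahead of the robot, y to its left, z up, the work surface at z = 0. Lengths are in m, angles in rad, forces in N, time in s.
With the tool pointing down it reaches from about 0.275 to 0.975 m from the base axis. Payload 8.4 kg.
Tool frame: the origin (TCP) lies midway between the tips of the shut fingers; the grasp point (between the pads) lies 19 mm behind it (manip.pinch_z is the distance from the TCP to the grasp point, in m); x points along the fingers, z is the direction in which the jaws open and shut, and the axes are right-handed (so a half turn about x gives the same grasp; the last joint's range is limited). The gripper opens to 92 mm and grips with 3 to 60 N. Pads are 20 mm wide; open, the fingers measure 128 mm over their backs; the gripper's body (75 mm by 189 mm) begins 69 mm behind the grasp point.
Start: joints at [1.3, 0.353, 1.633, -0, 1.155, -0.002], TCP at [0.166, 0.603, 0.215] pointing down, gripper open.
Joint ranges: [-2.63, 2.63], [-0.92, 2.1], [0.06, 2.66], [-1.3, 4.44], [0, 2.69], [-3.02, 3.02]. Speed limits (rad/s): [2.22, 2.22, 2.79, 3.14, 3.14, 3.14].

## Interface

Orientations are given as a 3x3 rotation matrix whose columns are the frame's x, y, z axes.
In Python, from workcell import manip, camera, calibration, order gives the robot as it stands.
- The arm moves only by the shell command python3 -m jog 'ROWS'. ROWS is JSON, one flat list of numbers, 7 for each row, row after row: the shift along the world's x, y, z in cm, then the turn, a rotation vector about the world's x, y, z in rad, then the finger opening in cm, from 0 to 9.19. A call has exactly 10 rows; each row shifts and turns the commanded pose from where the row before left it; what a row does not reach is not made up. A row lasts 1/12 s, in which the tool goes at most 41.7 mm and 7.16 degrees, less where a joint would pass 70% of its speed; a pose out of reach is approached as far as the arm can. A call with a gripper value outside its range is refused whole. The fingers move at their own pace and stop on an object; the grip force is fixed at half the most. Time passes only in rows, so rows that do not move let the fingers close, or fill a call up. It gives the time, the measured TCP pose, the force and the opening at its end, in the units of the state.
- manip.get_obs(): the state, without advancing time (a new reading comes with each control period).
- camera(name): name is "scene" or "top" or "wrist"; returns the picture (480x640x3 uint8, red, green, blue); there is no depth.
- calibration(name): a dict with "vfov" (degrees; the focal length in pixels is half the picture's height over the tangent of half this angle, whatever the lens; pixels are square), "cx", "cy" (the principal point, pixels), "rvec" (rotation vector, rad) and "tvec" (3), from world to camera coordinates, as OpenCV has them. Camera axes: x right, y down, z forward; pixel columns grow to the right and rows downward; lengths in m; the calibration is good to about 2 mm. A picture is of the moment at which its call begins: read the wrist's pose just before it. calibration takes no time and is no camera call; for the wrist camera it gives the pose at the moment of the call.
- order.finish_job(): hands the job in, once; it reports no verdict.
The state is a dict: "time_s": time; "joint_positions": joint angles; "joint_velocities": joint speeds; "tau": joint torques, N m; "tcp_pos": TCP position; "orientation": TCP orientation; "ft_force": force on the tool from outside, world axes, zero at the start; "torque": the same for the moment, N m; "opening": opening from 0.0 (shut) to 1.0 (fully open).
Only numpy, scipy, OpenCV 4.12 (cv2) and the standard library are available. Lean on these libraries where they do the work, as an engineer would, in place of code of your own. Each camera call takes 0.05 s, during which the arm holds its last target.

## Task

Give the turntable a quarter turn, whichever way brings the white bowl under the end of the chute, until it clicks into its notch; then lift the yellow gate so that both wax bars slide down into the bowl. Turn gently so that nothing on the turntable slips or tips, leave the turntable clicked in with both bars in the upright bowl, and do not disturb the egg cup, the kettle lid or the boot stretcher.

Things in the scene. Friction and masses are not known exactly. Their poses are not given: they have to be found in the camera images.
- turntable (a joint): Angle of the round pale-wood turntable (370 mm across, top face 35 mm up), rad, counter-clockwise from above positive. Starts at 0, clicked in. Sprung notches at 0, +1.571, -1.571, stops at +-1.72. A notch holds by about 5 N at the red post and draws in from 0.05 rad either side; between notches it turns with about 1 N and stays where left.
- hub (a point): Centre of the turntable on its axis, at its top face (35 mm above the bench). Axes are the fixed stand's: y points level from the axis towards the rising chute, z up. Three cork spots lie 125 mm from the axis, a quarter turn apart: at the start the one under the chute is empty, the other two carry bowl and funnel.
- post (a point): Middle of the red upright round post on the turntable, 26 mm in diameter, 115 mm from the axis, opposite the chute at the start. Straight from 30 mm below this point (foot 36 mm wide) to 28 mm above; top 32 mm above; turntable face 40 mm below. Turns with the turntable. Grip from above in any yaw, lead it round the hub; it can turn in the grip.
- catch (a point): Point on the turntable's top level under the end of the chute, 125 mm from the axis, fixed to the stand: the bowl's centre should come to stand over it.
- gate (a joint): Lift of the yellow gate, m: 0 is shut, 0.060 fully up. It slides straight up, needs about 4 N and stays where it is left. The bars pass from about 0.035; lift it 0.050 or more.
- gate_knob (a point): Centre of the gate's black round knob, 32 mm in diameter, 32 mm high, gripped from above in any yaw; 253 mm above the bench when shut. Gate: 205 mm from the axis towards the chute; guides beside it 212 mm high. Chute: 52 mm wide, walls 36 mm, slope 30 degrees, lower end 168 mm from the axis with floor 116 mm up, far end 372 mm, 265 mm up.
- bowl_c (a point): Centre, half-way up, of the white enamel bowl standing loose on the turntable: 146 mm across the rim, 120 mm across the foot, 62 mm high, wall 4 mm, floor 5 mm. It starts a quarter turn from the chute, on one side or the other. z is up through its mouth.
- funnel_c (a point): Centre, half-way up, of the small aluminium funnel standing mouth down and loose on the turntable, 104 mm across, 85 mm high, a quarter turn from the chute on the other side than the bowl. z up.
- bar_blue: The blue wax bar, 60 x 36 x 24 mm, rests on the chute against the gate. Origin at the centre of its underside, y along its length, z through its thickness.
- bar_blue_c (a point): Centre of the blue wax bar.
- bar_orange: The orange wax bar, the same size, rests on the chute behind the blue one. Origin at the centre of its underside.
- bar_orange_c (a point): Centre of the orange wax bar.
- egg_cup_c (a point): Centre of the green ceramic egg cup, 52 mm across, 66 mm high, upright on the bench; leave alone.
- kettle_lid_c (a point): Centre of the red enamel kettle lid, 144 mm across, 51 mm high with its black knob, on the bench; leave alone.
- boot_stretcher_c (a point): Centre of the wooden boot stretcher with its turning knob, 202 mm along its x, 66 mm wide, 44 mm high, on the bench; leave alone.
Not all that is in view belongs to the job. Of the things that look like the bar_blue, the middle-sized one is meant. What is shaped like the part that bears bowl_c but pink is not meant.

How it is judged:
By the outcome, as a careful person would: the job done as asked, in the order asked, and still so for the second after the job is handed in, with the robot touching nothing.
It also fails if it takes over 45 s, if anything falls off the work surface, if the arm or the gripper's body presses on something with over 40 N, if the wrist force passes 120 N, or if a joint passes its speed limit or range.

## Working session

There is one attempt and no reset: what is moved stays moved. The work goes in short steps, Python scripts to look and compute and a shell command to move; the robot and the scene stay as the last step left them, time stands still between calls to the robot, and variables do not carry over. Pictures are saved under pics/ and viewed, and the job is handed in when it is done.

```bash
ls; mkdir -p pics
python3 - <<'E'
from workcell import manip,camera,calibration,order
import cv2
o=manip.get_obs();print(o['time_s'],o['tcp_pos'],o['orientation'],o['opening'],manip.pinch_z)
for n in ('scene','top','wrist'):
    print(n,calibration(n)); cv2.imwrite(f'pics/{n}0.png',camera(n)[:,:,::-1])
E
```

```text
pics
0.0 [0.16588195 0.60208558 0.21387137] [[-3.25716786e-04 -9.64087750e-01  2.65583704e-01]
 [-1.32095385e-03  2.65583901e-01  9.64086846e-01]
 [-9.99999074e-01 -3.68045472e-05 -1.36002056e-03]] 1.0038873811698454 0.0187
scene {'vfov': 54.40625176774003, 'cx': 329.4442415050803, 'cy': 242.3540810054503, 'rvec': array([ 1.35327778,  2.19063092, -0.94121277]), 'tvec': array([ 0.36236978, -0.19758676,  1.57387111])}
top {'vfov': 43.45430212753274, 'cx': 317.67679457941256, 'cy': 240.39238488895964, 'rvec': array([ 2.16740656, -2.12514447,  0.13596657]), 'tvec': array([-0.09340402,  0.57176558,  1.6138077 ])}
wrist {'vfov': 67.58576148498858, 'cx': 317.7396070270535, 'cy': 231.52494690120997, 'rvec': array([-2.31439414, -1.76267969, -0.24651908]), 'tvec': array([-0.62415981, -0.03157956,  0.39016694])}
```

View pics/scene0.png

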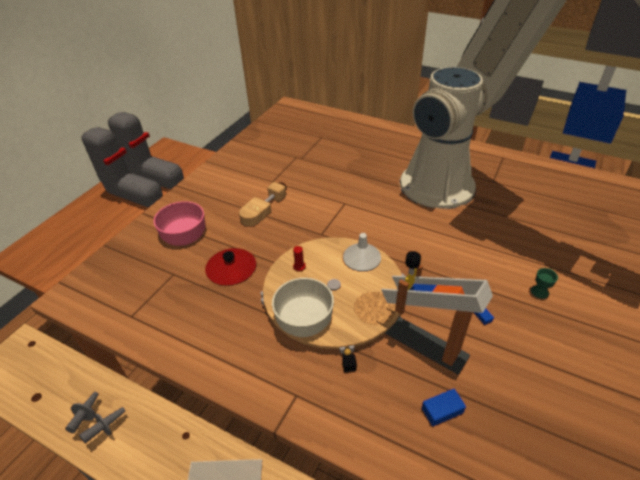

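View pics/top0.png

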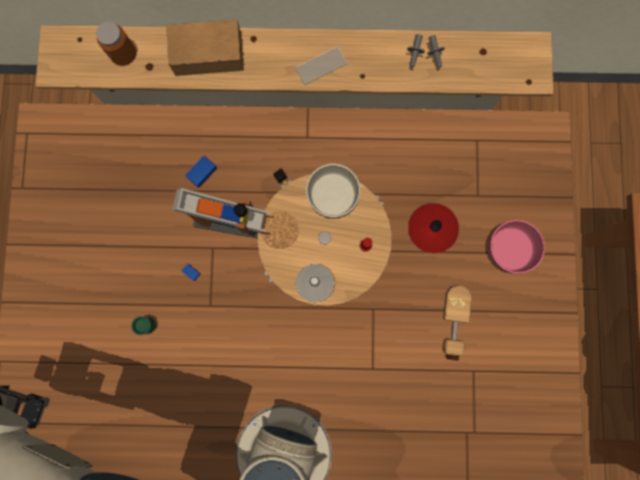

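View pics/wrist0.png

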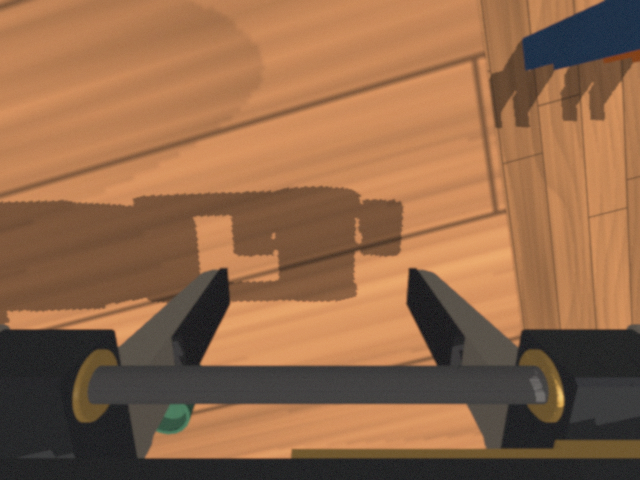

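The pictures show the following:
- **Axes:** in the top view, +x is up and +y is left.
- **Turntable:** hub cap at (324,238), red post at (367,244), white bowl at (333,190), funnel at (315,282).
- **Chute:** it runs left from (265,222), with the gate knob at about (240,210).
- **Turn direction:** the bowl is on the far side (+x), so a counter-clockwise (+) turn brings it under the chute.

Next I'll measure the positions.

```bash
cat > h.py <<'E'
import cv2,numpy as np
from workcell import manip,camera,calibration,order
def ray(c,u,v):
    f=240/np.tan(np.radians(c['vfov']/2)); R=cv2.Rodrigues(c['rvec'])[0]
    d=R.T@np.array([(u-c['cx'])/f,(v-c['cy'])/f,1]); return -R.T@c['tvec'],d
def onz(c,u,v,z):
    o,d=ray(c,u,v); return o+d*(z-o[2])/d[2]
def proj(c,p):
    f=240/np.tan(np.radians(c['vfov']/2)); q=cv2.Rodrigues(c['rvec'])[0]@np.array(p)+c['tvec']
    return f*q[0]/q[2]+c['cx'],f*q[1]/q[2]+c['cy']
def tri(c1,a,c2,b):
    o1,d1=ray(c1,*a);o2,d2=ray(c2,*b)
    s=np.linalg.lstsq(np.c_[d1,-d2],o2-o1,rcond=None)[0]
    p,q=o1+d1*s[0],o2+d2*s[1]; return (p+q)/2,np.linalg.norm(p-q)
def cent(m,box):
    x0,y0,x1,y1=box; k=np.zeros_like(m,np.uint8);k[y0:y1,x0:x1]=m[y0:y1,x0:x1]
    ys,xs=np.nonzero(k); return xs.mean(),ys.mean(),len(xs),xs.min(),xs.max(),ys.min(),ys.max()
E
python3 - <<'E'
from h import *
S=cv2.imread('pics/scene0.png').astype(int);T=cv2.imread('pics/top0.png').astype(int)
ct,cs=calibration('top'),calibration('scene')
red=lambda I:(I[:,:,2]>90)&(I[:,:,1]<50)&(I[:,:,0]<60)
blk=lambda I:(I.max(2)<45)
rt=cent(red(T),(355,230,380,256));rs=cent(red(S),(285,240,310,275));print(rt,rs)
print('post',tri(ct,rt[:2],cs,rs[:2]))
kt=cent(blk(T),(230,200,250,220));ks=cent(blk(S),(402,248,424,275));print(kt,ks)
print('knob',tri(ct,kt[:2],cs,ks[:2]), onz(ct,*kt[:2],.262))
hsv=cv2.cvtColor(T.astype(np.uint8),cv2.COLOR_BGR2HSV)
# hub cap
print('hub',onz(ct,324.5,238,.04))
# turntable rim by circle
g=cv2.cvtColor(T.astype(np.uint8),cv2.COLOR_BGR2GRAY)
for p in (onz(ct,332,190,.097),):print('bowl',p)
print('fun',onz(ct,314.5,281.5,.12))
big=cv2.resize(T[140:320,160:400].astype(np.uint8),None,fx=3,fy=3,interpolation=cv2.INTER_CUBIC);cv2.imwrite('pics/tz.png',big)
big=cv2.resize(S[220:400,240:500].astype(np.uint8),None,fx=3,fy=3,interpolation=cv2.INTER_CUBIC);cv2.imwrite('pics/sz.png',big)
E
```

```text
(np.float64(365.7888888888889), np.float64(244.06666666666666), 90, np.int64(360), np.int64(370), np.int64(239), np.int64(250)) (np.float64(298.34653465346537), np.float64(258.0990099009901), 101, np.int64(294), np.int64(304), np.int64(247), np.int64(270))
post (array([ 0.56242764, -0.21237007,  0.06480322]), np.float64(0.00015164110402092883))
(np.float64(240.364406779661), np.float64(209.85593220338984), 118, np.int64(235), np.int64(246), np.int64(204), np.int64(216)) (np.float64(412.63440860215053), np.float64(259.90860215053766), 186, np.int64(406), np.int64(419), np.int64(252), np.int64(268))
knob (array([0.61469604, 0.10360499, 0.25178315]), np.float64(0.0013059562144692482)) [0.61298117 0.10151973 0.262     ]
hub [ 0.58028516 -0.10072038  0.04      ]
bowl [ 0.70232007 -0.11834282  0.097     ]
fun [ 0.45503062 -0.07699714  0.12      ]
```

View pics/tz.png

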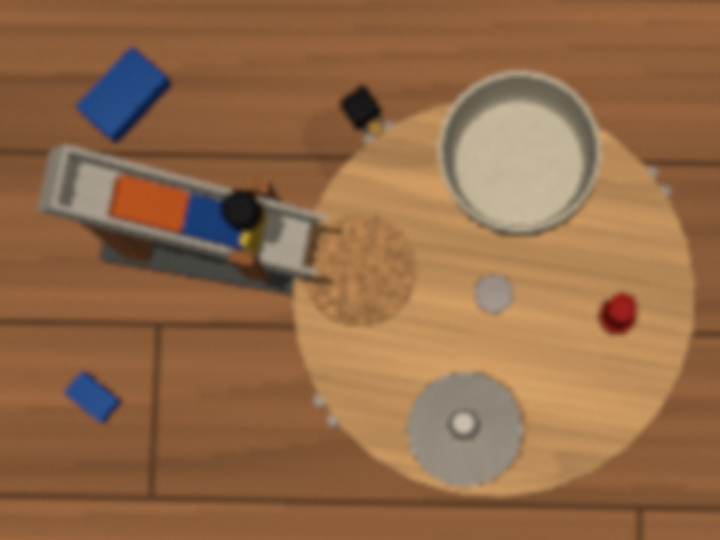

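View pics/sz.png

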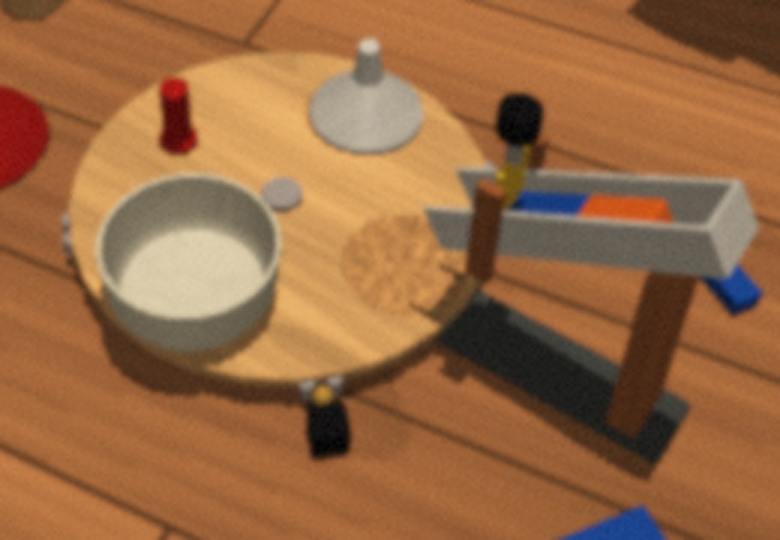

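The knob-to-post distance comes out at 0.320 m, as it should (205 + 115 mm).
- **Post:** (0.562, -0.212). After +90° it should be near (0.695, -0.118).
- **Hub:** about (0.581, -0.099).
- **Knob:** (0.614, 0.103, 0.252).

Now I'll move above the post.

```bash
python3 -m jog '[1.32,-2.71,0,0,0,0,9, 1.32,-2.71,0,0,0,0,9, 1.32,-2.71,0,0,0,0,9, 1.32,-2.71,0,0,0,0,9, 1.32,-2.71,0,0,0,0,9, 1.32,-2.71,0,0,0,0,9, 1.32,-2.71,0,0,0,0,9, 1.32,-2.71,0,0,0,0,9, 1.32,-2.71,0,0,0,0,9, 1.32,-2.71,0,0,0,0,9]'
python3 -m jog '[1.32,-2.71,0,0,0,0,9, 1.32,-2.71,0,0,0,0,9, 1.32,-2.71,0,0,0,0,9, 1.32,-2.71,0,0,0,0,9, 1.32,-2.71,0,0,0,0,9, 1.32,-2.71,0,0,0,0,9, 1.32,-2.71,0,0,0,0,9, 1.32,-2.71,0,0,0,0,9, 1.32,-2.71,0,0,0,0,9, 1.32,-2.71,0,0,0,0,9]'
python3 -m jog '[1.32,-2.71,0,0,0,0,9, 1.32,-2.71,0,0,0,0,9, 1.32,-2.71,0,0,0,0,9, 1.32,-2.71,0,0,0,0,9, 1.32,-2.71,0,0,0,0,9, 1.32,-2.71,0,0,0,0,9, 1.32,-2.71,0,0,0,0,9, 1.32,-2.71,0,0,0,0,9, 1.32,-2.71,0,0,0,0,9, 1.32,-2.71,0,0,0,0,9]'
python3 - <<'E'
from h import *
I=camera('wrist')[:,:,::-1];cv2.imwrite('pics/w1.png',I);o=manip.get_obs();print(o['tcp_pos'],o['orientation'],o['joint_positions'],o['ft_force'])
c=calibration('wrist');J=I.astype(int);m=(J[:,:,2]>90)&(J[:,:,1]<50)&(J[:,:,0]<60)
print('expected',proj(c,(0.5624,-0.2124,.107)))
E
```

```text
time_s: 0.98
tcp_pos: [0.2982, 0.3301, 0.2145]
orientation: [[-0.0, -0.964, 0.265], [-0.0, 0.265, 0.964], [-1.0, 0.0, -0.0]]
ft_force: [0.4, 0.7, 0.1]
opening: 0.979
time_s: 1.82
tcp_pos: [0.4303, 0.059, 0.2146]
orientation: [[0.0, -0.964, 0.266], [0.0, 0.266, 0.964], [-1.0, -0.0, 0.0]]
ft_force: [0.5, 0.5, 0.5]
opening: 0.978
time_s: 2.65
tcp_pos: [0.5622, -0.2119, 0.2143]
orientation: [[-0.0, -0.964, 0.266], [0.0, 0.266, 0.964], [-1.0, 0.0, 0.0]]
ft_force: [0.5, 0.6, 1.2]
opening: 0.975
[ 0.56467282 -0.21623109  0.21446336] [[ 0.00200246 -0.96384471  0.26645706]
 [-0.00279222  0.26645117  0.96384438]
 [-0.9999941  -0.00267407 -0.00215771]] [-0.36706504  0.32016624  1.68095477 -0.00207968  1.13760132 -1.667278  ] [ 2.03354694 -3.21850104  0.46887917]
expected (np.float64(322.14777945697534), np.float64(224.38493356249734))
```

View pics/w1.png

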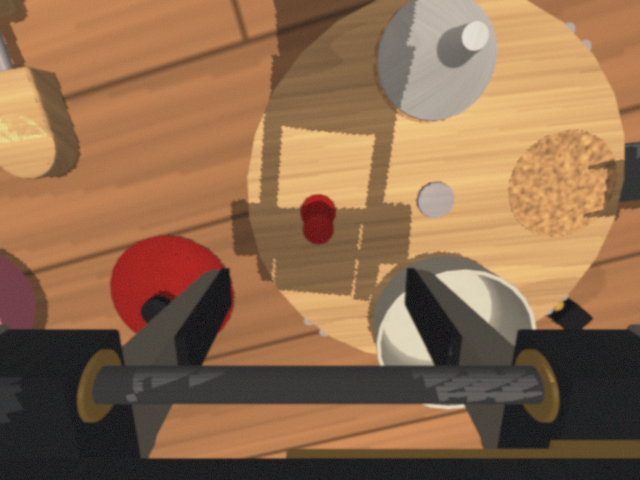

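The wrist view shows the post top at about (318,230), 4–6 px from where it was predicted, though the arm was still settling. The lid is off to the left of the jaws. I'll go partly down and check again.

```bash
python3 -m jog '[0,0,-1,0,0,0,9, 0,0,-1,0,0,0,9, 0,0,-1,0,0,0,9, 0,0,-1,0,0,0,9, 0,0,-1,0,0,0,9, 0,0,-1,0,0,0,9, 0,0,-1,0,0,0,9, 0,0,0,0,0,0,9, 0,0,0,0,0,0,9, 0,0,0,0,0,0,9]'
python3 - <<'E'
from h import *
o=manip.get_obs();c=calibration('wrist');I=camera('wrist')[:,:,::-1];cv2.imwrite('pics/w2.png',I);print(o['tcp_pos'],o['ft_force'])
ct=calibration('top');print('lid',onz(ct,433,230,.02))
print('expected',proj(c,(0.5624,-0.2124,.107)),proj(c,(0.5624,-0.2124,.045)),'tcp axis',proj(c,o['tcp_pos']+np.array([0,0,.107-o['tcp_pos'][2]])))
E
```

```text
time_s: 3.53
tcp_pos: [0.5622, -0.2105, 0.1448]
orientation: [[0.0, -0.964, 0.265], [-0.0, 0.265, 0.964], [-1.0, -0.0, -0.0]]
ft_force: [0.1, -0.2, 0.5]
opening: 0.982
[ 0.56222319 -0.2104593   0.14483117] [ 0.13937213 -0.24799783  0.45116375]
lid [ 0.611291   -0.40154159  0.02      ]
expected (np.float64(315.1780291807477), np.float64(259.86549423455745)) (np.float64(315.6836295987549), np.float64(231.96625033700022)) tcp axis (np.float64(318.1436432289247), np.float64(258.81584853762405))
```

View pics/w2.png

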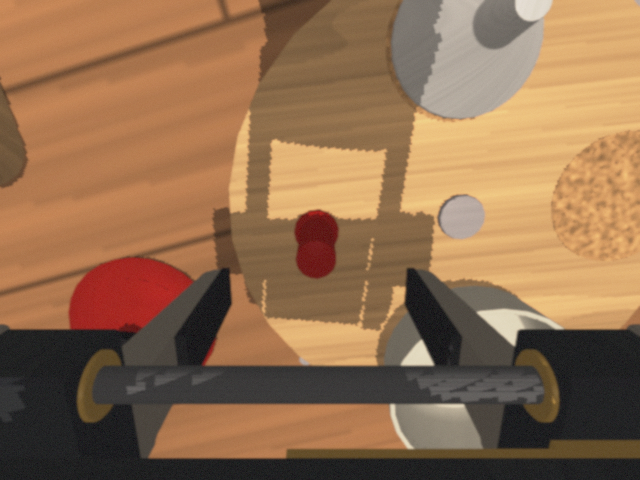

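The post top is at (316,258), as predicted. I'll descend, then close.

```bash
python3 -m jog '[0,-0.1,-1.2,0,0,0,9, 0,0,-1.2,0,0,0,9, 0,0,-1.2,0,0,0,9, 0,0,-1.2,0,0,0,9, 0,0,-1.2,0,0,0,9, 0,0,-1.2,0,0,0,9, 0,0,-0.8,0,0,0,9, 0,0,-0.4,0,0,0,9, 0,0,0,0,0,0,9, 0,0,0,0,0,0,9]'
python3 -m jog '[0,0,0,0,0,0,6, 0,0,0,0,0,0,4, 0,0,0,0,0,0,3, 0,0,0,0,0,0,2, 0,0,0,0,0,0,1, 0,0,0,0,0,0,0, 0,0,0,0,0,0,0, 0,0,0,0,0,0,0, 0,0,0,0,0,0,0, 0,0,0,0,0,0,0]'
```

```text
time_s: 4.42
tcp_pos: [0.5621, -0.2115, 0.0605]
orientation: [[-0.0, -0.964, 0.266], [0.0, 0.266, 0.964], [-1.0, 0.0, 0.0]]
ft_force: [-0.6, 0.2, 0.5]
opening: 0.978
time_s: 5.25
tcp_pos: [0.5619, -0.2117, 0.0606]
orientation: [[-0.0, -0.964, 0.265], [-0.0, 0.265, 0.964], [-1.0, 0.0, -0.0]]
ft_force: [-5.0, -15.9, -1.1]
opening: 0.278
```

Opening is 25.6 mm, so the post is gripped. Next I'll compute the arc steps.

Run:
```python
import numpy as np
h=np.array([.5809,-.0987]);p=np.array([.5622,-.2120]);r=p-h
t=np.linspace(0,1,51);s=(t-np.sin(2*np.pi*t)/(2*np.pi))*.3+t*.7
a=s*np.pi/2
P=np.c_[h[0]+r[0]*np.cos(a)-r[1]*np.sin(a),h[1]+r[0]*np.sin(a)+r[1]*np.cos(a)]
print(P[-1]);q=np.round(P*100,2);d=np.round(np.diff(q,axis=0),2)
for k in range(0,50,10):print(q[k+10],[tuple(map(float,x)) for x in d[k:k+10]])
```

```text
[ 0.6942 -0.1174]
[ 59.   -21.32] [(0.25, -0.04), (0.25, -0.03), (0.26, -0.03), (0.26, -0.02), (0.27, -0.02), (0.28, -0.01), (0.28, 0.0), (0.3, 0.0), (0.31, 0.01), (0.32, 0.02)]
[ 62.78 -20.35] [(0.33, 0.03), (0.35, 0.05), (0.35, 0.05), (0.37, 0.07), (0.38, 0.09), (0.39, 0.1), (0.39, 0.11), (0.4, 0.14), (0.41, 0.15), (0.41, 0.18)]
[ 66.51 -17.68] [(0.41, 0.19), (0.41, 0.21), (0.4, 0.23), (0.39, 0.25), (0.39, 0.27), (0.37, 0.28), (0.37, 0.29), (0.34, 0.31), (0.34, 0.32), (0.31, 0.32)]
[ 68.64 -14.41] [(0.29, 0.33), (0.28, 0.34), (0.26, 0.33), (0.24, 0.34), (0.22, 0.34), (0.2, 0.33), (0.18, 0.32), (0.17, 0.32), (0.15, 0.32), (0.14, 0.3)]
[ 69.42 -11.74] [(0.12, 0.3), (0.11, 0.29), (0.1, 0.28), (0.09, 0.27), (0.08, 0.26), (0.07, 0.26), (0.06, 0.26), (0.06, 0.25), (0.05, 0.25), (0.04, 0.25)]
```

```bash
python3 -m jog '[0.25,-0.04,0,0,0,0,0, 0.25,-0.03,0,0,0,0,0, 0.26,-0.03,0,0,0,0,0, 0.26,-0.02,0,0,0,0,0, 0.27,-0.02,0,0,0,0,0, 0.28,-0.01,0,0,0,0,0, 0.28,0,0,0,0,0,0, 0.30,0,0,0,0,0,0, 0.31,0.01,0,0,0,0,0, 0.32,0.02,0,0,0,0,0]'
```

```text
time_s: 6.08
tcp_pos: [0.5885, -0.2139, 0.0602]
orientation: [[-0.003, -0.964, 0.264], [-0.002, 0.264, 0.964], [-1.0, 0.002, -0.002]]
ft_force: [-5.1, -8.9, 0.6]
opening: 0.277
```

```bash
python3 -m jog '[0.33,0.02,0,0,0,0,0, 0.35,0.04,0,0,0,0,0, 0.35,0.05,0,0,0,0,0, 0.37,0.07,0,0,0,0,0, 0.38,0.09,0,0,0,0,0, 0.39,0.10,0,0,0,0,0, 0.39,0.11,0,0,0,0,0, 0.40,0.14,0,0,0,0,0, 0.41,0.15,0,0,0,0,0, 0.41,0.18,0,0,0,0,0]'
python3 - <<'E'
from h import *
cv2.imwrite('pics/s3.png',camera('scene')[:,:,::-1])
E
```

```text
time_s: 6.92
tcp_pos: [0.6286, -0.2073, 0.0604]
orientation: [[0.002, -0.965, 0.264], [-0.006, 0.264, 0.965], [-1.0, -0.004, -0.005]]
ft_force: [2.2, -23.2, -9.4]
opening: 0.274
```

View pics/s3.png

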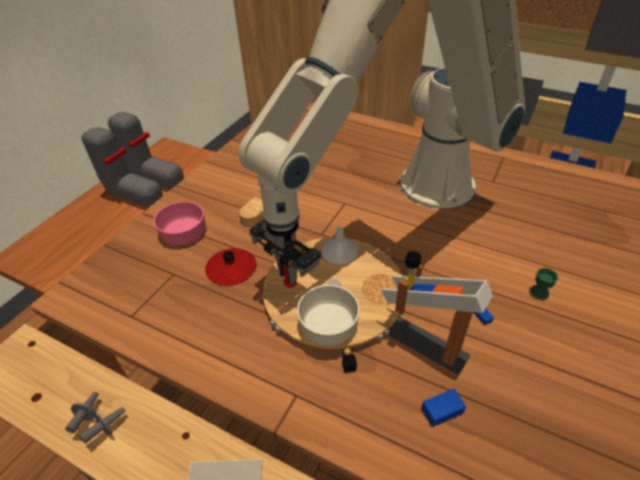

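The bowl and funnel are standing properly and the table is turning. The radial force of about 23 N, and the hub cap seen at y ≈ -0.101, suggest the true hub lies about 2 mm further to -y. I'll shift the path by that much.

```bash
python3 -m jog '[0.38,0.02,0,0,0,0,0, 0.38,0.10,0,0,0,0,0, 0.38,0.16,0,0,0,0,0, 0.38,0.21,0,0,0,0,0, 0.38,0.25,0,0,0,0,0, 0.37,0.28,0,0,0,0,0, 0.37,0.29,0,0,0,0,0, 0.34,0.31,0,0,0,0,0, 0.34,0.32,0,0,0,0,0, 0.31,0.32,0,0,0,0,0]'
```

```text
time_s: 7.8
tcp_pos: [0.6681, -0.1856, 0.0609]
orientation: [[0.009, -0.964, 0.264], [-0.008, 0.264, 0.965], [-1.0, -0.01, -0.005]]
ft_force: [13.4, -21.5, -13.2]
opening: 0.276
```

```bash
python3 -m jog '[0,0,0,0,0,0,0, 0,0,0,0,0,0,0, 0,0,0,0,0,0,0, 0,0,0,0,0,0,0, 0,0,0,0,0,0,0, 0,0,0,0,0,0,0, 0,0,0,0,0,0,0, 0,0,0,0,0,0,0, 0,0,0,0,0,0,0, 0,0,0,0,0,0,0]'
python3 - <<'E'
from h import *
c=calibration('wrist');o=manip.get_obs();I=camera('wrist')[:,:,::-1];cv2.imwrite('pics/w4.png',I)
T=camera('top')[:,:,::-1];cv2.imwrite('pics/t4.png',T)
print(o['tcp_pos'],o['ft_force'],o['torque'])
E
```

```text
time_s: 8.63
tcp_pos: [0.6684, -0.1851, 0.0609]
orientation: [[0.009, -0.964, 0.264], [-0.007, 0.264, 0.964], [-1.0, -0.011, -0.004]]
ft_force: [15.5, -20.6, -14.8]
opening: 0.273
[ 0.66840594 -0.18513002  0.06090344] [ 15.45818254 -20.56069536 -14.79284629] [-3.14703461 -2.40795227  0.42330105]
```

View pics/w4.png

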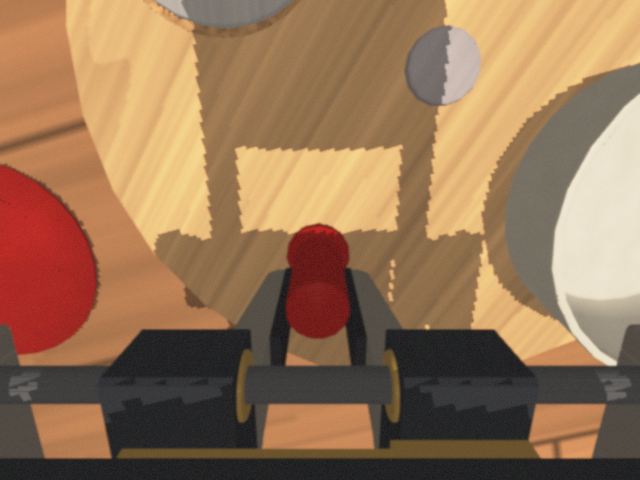

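View pics/t4.png

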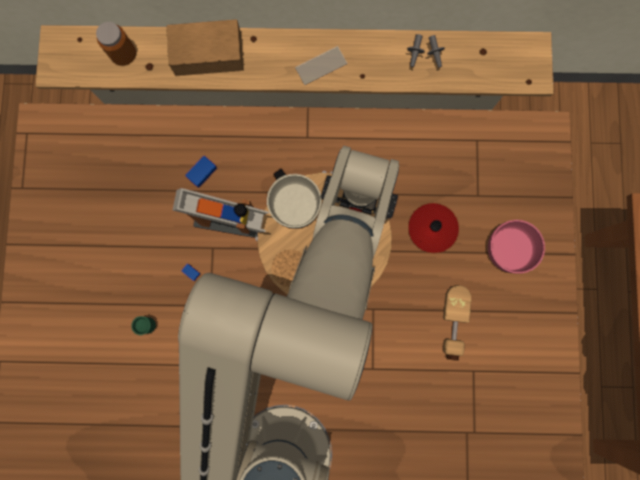

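Run:
```python
from h import *
c=calibration('wrist');ct=calibration('top')
h=onz(c,443,66,.041);p=onz(c,318.5,306,.107);pf=onz(c,318,255,.046)
print(h,p,pf,np.linalg.norm((p-h)[:2]))
b=onz(ct,294,201,.097);print('bowl',b)
for H in (h,np.array([.5805,-.1]),np.array([.581,-.0985])):
    d=b-H;e=p-H;print('bowl rel',np.linalg.norm(d[:2]),np.degrees(np.arctan2(d[1],d[0])),'post',np.linalg.norm(e[:2]),np.degrees(np.arctan2(e[1],e[0])))
```

```text
[ 0.58232456 -0.09933424  0.041     ] [ 0.65625981 -0.18161155  0.107     ] [ 0.65809007 -0.18250471  0.046     ] 0.11061634942757063
bowl [ 0.67046053 -0.01740031  0.097     ]
bowl rel 0.12033752402695604 42.91148423374753 post 0.11061634942757063 -48.05680264779929Traceback (most recent call last):
  File "<stdin>", line 7, in <module>
ValueError: operands could not be broadcast together with shapes (3,) (2,)
```

The turntable has turned about 51°: the bowl is at +43° and the post at -48°. Wrist view w4 shows the post at (318,306), about 10 mm off-centre along the pads. The grip is riding off the post, which explains the force. I'll open, re-centre and grip again.

```bash
python3 -m jog '[0,0,0,0,0,0,3, 0,0,0,0,0,0,3.5, 0,0,0,0,0,0,4, 0,0,0,0,0,0,5, 0,0,0,0,0,0,6, 0,0,0,0,0,0,6, 0,0,0,0,0,0,6, 0,0,0,0,0,0,6, 0,0,0,0,0,0,6, 0,0,0,0,0,0,6]'
python3 - <<'E'
from h import *
c=calibration('wrist');o=manip.get_obs();I=camera('wrist')[:,:,::-1];cv2.imwrite('pics/w5.png',I)
print(o['tcp_pos'],o['ft_force'],o['torque'])
J=I.astype(int);m=(J[:,:,2]>70)&(J[:,:,1]<50)&(J[:,:,0]<60);q=cent(m,(250,150,400,400));print(q)
E
```

```text
time_s: 9.57
tcp_pos: [0.6639, -0.1805, 0.0606]
orientation: [[-0.0, -0.964, 0.266], [0.0, 0.266, 0.964], [-1.0, 0.0, 0.0]]
ft_force: [0.5, 0.3, 0.9]
opening: 0.651
[ 0.66386933 -0.18050672  0.06060715] [0.52167486 0.26587951 0.88509629] [0.00333634 0.01872259 0.0776591 ]
(np.float64(311.66990291262135), np.float64(292.8346166722464), 5974, np.int64(280), np.int64(342), np.int64(235), np.int64(349))
```

View pics/w5.png

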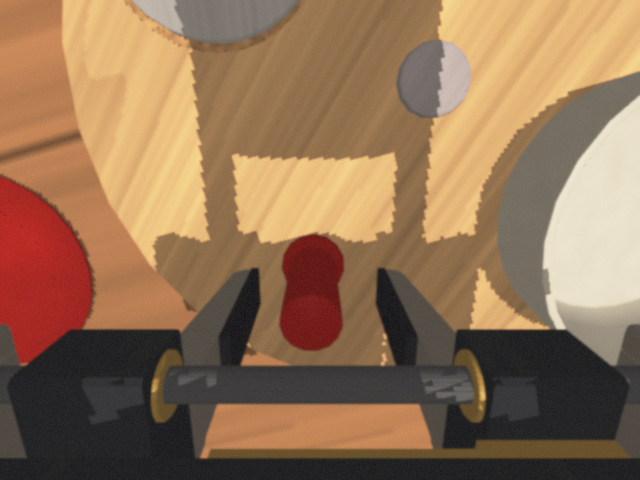

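Run:
```python
from h import *
c=calibration('wrist');t=manip.get_obs()['tcp_pos']
# red extents: cols 280..342, top rim of post top row 349
for z in (.107,.06):print(z,proj(c,(t[0],t[1],z)))
print(onz(c,311,319,.107), onz(c,313,265,.045),'hub',onz(c,434.5,78,.041))
# radial directions: front point row 349 at .107 
print(onz(c,311,349,.107),onz(c,280,319,.107),onz(c,342,319,.107))
```

```text
0.107 (np.float64(318.4820162650454), np.float64(334.4522468542613))
0.06 (np.float64(318.2509549253001), np.float64(284.12951985902566))
[ 0.65665265 -0.18149713  0.107     ] [ 0.65862514 -0.18203542  0.045     ] hub [ 0.58188865 -0.09899631  0.041     ]
[ 0.66936815 -0.1850746   0.107     ] [ 0.65348794 -0.19295912  0.107     ] [ 0.65981768 -0.17003395  0.107     ]
```

```bash
python3 -m jog '[-0.14,-0.06,0,0,0,0,6, -0.14,-0.06,0,0,0,0,6, -0.14,-0.06,0,0,0,0,6, -0.14,-0.07,0,0,0,0,6, 0,0,0,0,0,0,4, 0,0,0,0,0,0,3, 0,0,0,0,0,0,2, 0,0,0,0,0,0,1, 0,0,0,0,0,0,0, 0,0,0,0,0,0,0]'
python3 -m jog '[0,0,0,0,0,0,0, 0,0,0,0,0,0,0, 0,0,0,0,0,0,0, 0,0,0,0,0,0,0, 0,0,0,0,0,0,0, 0,0,0,0,0,0,0, 0,0,0,0,0,0,0, 0,0,0,0,0,0,0, 0,0,0,0,0,0,0, 0,0,0,0,0,0,0]'
python3 - <<'E'
import numpy as np
h=np.array([.5812,-.0992]);a=np.radians(np.linspace(-47.5,-9.4,27))
P=h+.115*np.c_[np.cos(a),np.sin(a)];q=np.round(P*100,2);d=np.round(np.diff(q,axis=0),2)
print(q[0],q[-1],d.tolist())
E
```

```text
time_s: 10.45
tcp_pos: [0.6581, -0.1829, 0.0606]
orientation: [[-0.0, -0.964, 0.266], [0.0, 0.266, 0.964], [-1.0, 0.0, 0.0]]
ft_force: [-0.9, 2.1, -0.6]
opening: 0.278
time_s: 11.28
tcp_pos: [0.6582, -0.1829, 0.0606]
orientation: [[-0.0, -0.964, 0.266], [0.0, 0.266, 0.964], [-1.0, 0.0, 0.0]]
ft_force: [-1.7, 3.2, 1.1]
opening: 0.276
[ 65.89 -18.4 ] [ 69.47 -11.8 ] [[0.21, 0.2], [0.21, 0.21], [0.21, 0.21], [0.19, 0.22], [0.2, 0.22], [0.18, 0.23], [0.18, 0.23], [0.18, 0.24], [0.17, 0.24], [0.16, 0.24], [0.16, 0.25], [0.15, 0.25], [0.14, 0.26], [0.14, 0.26], [0.13, 0.27], [0.12, 0.26], [0.12, 0.27], [0.11, 0.28], [0.1, 0.27], [0.1, 0.28], [0.08, 0.28], [0.08, 0.28], [0.08, 0.29], [0.06, 0.28], [0.06, 0.29], [0.06, 0.29]]
```

The post is gripped with only a few N of side force, so I'll continue the arc.

```bash
python3 -m jog '[0.18,0.14,0,0,0,0,0, 0.21,0.19,0,0,0,0,0, 0.21,0.20,0,0,0,0,0, 0.20,0.21,0,0,0,0,0, 0.20,0.22,0,0,0,0,0, 0.18,0.23,0,0,0,0,0, 0.18,0.23,0,0,0,0,0, 0.18,0.24,0,0,0,0,0, 0.17,0.24,0,0,0,0,0, 0.16,0.24,0,0,0,0,0]'
```

```text
time_s: 12.12
tcp_pos: [0.6779, -0.1635, 0.0606]
orientation: [[0.002, -0.964, 0.264], [-0.003, 0.264, 0.964], [-1.0, -0.003, -0.003]]
ft_force: [1.2, -7.9, -3.5]
opening: 0.276
```

```bash
python3 -m jog '[0.16,0.25,0,0,0,0,0, 0.15,0.25,0,0,0,0,0, 0.14,0.26,0,0,0,0,0, 0.14,0.26,0,0,0,0,0, 0.13,0.27,0,0,0,0,0, 0.12,0.26,0,0,0,0,0, 0.12,0.27,0,0,0,0,0, 0.11,0.28,0,0,0,0,0, 0.10,0.27,0,0,0,0,0, 0.10,0.28,0,0,0,0,0]'
python3 - <<'E'
from h import *
c=calibration('wrist');o=manip.get_obs();I=camera('wrist')[:,:,::-1];cv2.imwrite('pics/w6.png',I)
T=camera('top')[:,:,::-1];cv2.imwrite('pics/t6.png',T)
t=o['tcp_pos'];print(t,o['ft_force'],proj(c,(t[0],t[1],.107)))
E
```

```text
time_s: 12.95
tcp_pos: [0.6919, -0.1375, 0.0609]
orientation: [[0.004, -0.964, 0.264], [-0.004, 0.264, 0.964], [-1.0, -0.005, -0.003]]
ft_force: [4.1, -7.8, -3.7]
opening: 0.272
[ 0.69187203 -0.13747955  0.06086801] [ 4.07787819 -7.81147882 -3.73650721] (np.float64(318.0791930643127), np.float64(334.679989630028))
```

View pics/w6.png

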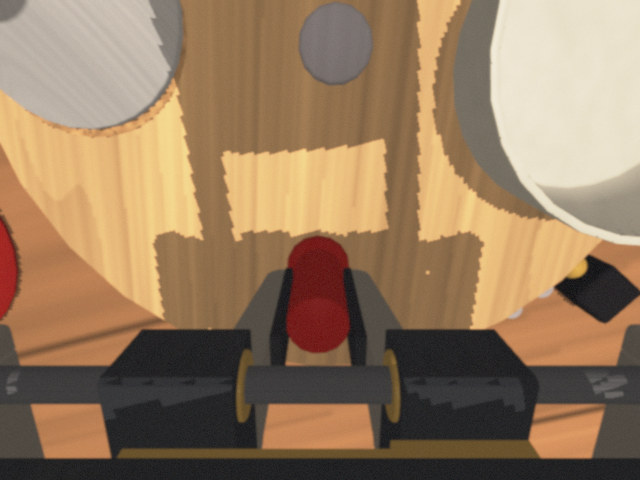

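View pics/t6.png

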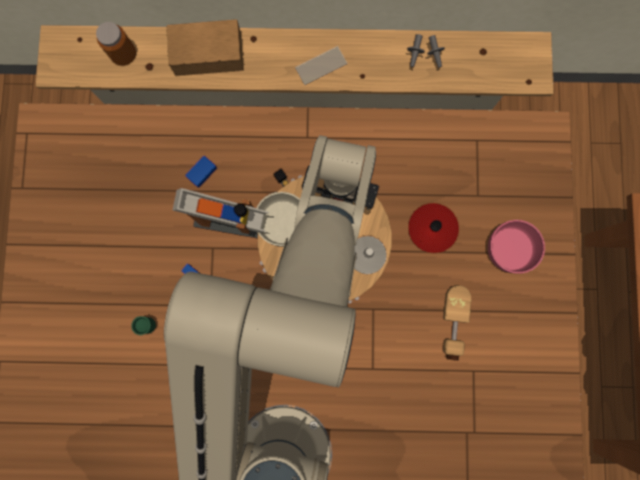

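The post is still well in the grip (318,325), and the bowl in the top view is at (281,219), almost under the chute. I'll do the last part, then settle.

```bash
python3 -m jog '[0.09,0.28,0,0,0,0,0, 0.08,0.28,0,0,0,0,0, 0.08,0.29,0,0,0,0,0, 0.06,0.29,0,0,0,0,0, 0.06,0.29,0,0,0,0,0, 0.05,0.27,0,0,0,0,0, 0,0,0,0,0,0,0, 0,0,0,0,0,0,0, 0,0,0,0,0,0,0, 0,0,0,0,0,0,0]'
python3 - <<'E'
from h import *
c=calibration('wrist');o=manip.get_obs();I=camera('wrist')[:,:,::-1];cv2.imwrite('pics/w7.png',I)
T=camera('top')[:,:,::-1];cv2.imwrite('pics/t7.png',cv2.resize(T[140:320,160:400],None,fx=3,fy=3))
t=o['tcp_pos'];print(t,o['ft_force'],proj(c,(t[0],t[1],.107)))
E
```

```text
time_s: 13.88
tcp_pos: [0.6961, -0.1197, 0.0608]
orientation: [[0.004, -0.964, 0.265], [-0.002, 0.265, 0.964], [-1.0, -0.005, -0.001]]
ft_force: [4.5, -2.4, -3.5]
opening: 0.275
[ 0.69608473 -0.11965041  0.0608432 ] [ 4.54400351 -2.3954548  -3.53923322] (np.float64(318.2786941405421), np.float64(334.65826300785153))
```

View pics/w7.png

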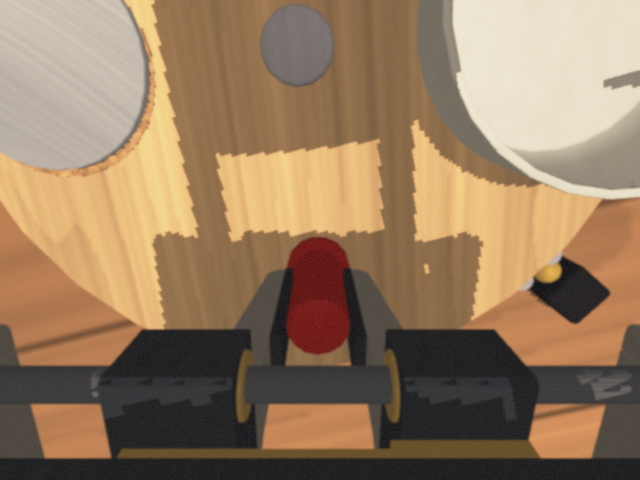

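View pics/t7.png

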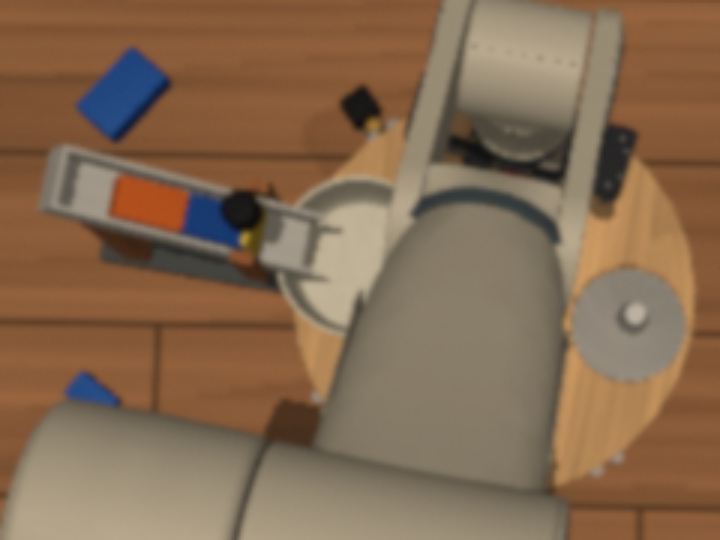

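In w7 the gold detent ball at (547,270) sits between the two grey studs. I'll release in place and check that the table stays there.

```bash
python3 -m jog '[0,0,0,0,0,0,2.8, 0,0,0,0,0,0,3, 0,0,0,0,0,0,3.5, 0,0,0,0,0,0,4, 0,0,0,0,0,0,5, 0,0,0,0,0,0,6, 0,0,0,0,0,0,6, 0,0,0,0,0,0,6, 0,0,0,0,0,0,6, 0,0,0,0,0,0,6]'
python3 - <<'E'
from h import *
c=calibration('wrist');o=manip.get_obs();I=camera('wrist')[:,:,::-1];cv2.imwrite('pics/w8.png',I)
t=o['tcp_pos'];print(t,o['ft_force'],proj(c,(t[0],t[1],.107)))
p=proj(c,(.6947,-.118,.107));print('expected post',p)
E
```

```text
time_s: 14.82
tcp_pos: [0.6939, -0.1181, 0.0606]
orientation: [[0.0, -0.964, 0.265], [-0.0, 0.265, 0.964], [-1.0, -0.0, -0.0]]
ft_force: [1.1, -0.1, 0.5]
opening: 0.653
[ 0.69390867 -0.11810838  0.06058834] [ 1.0608298  -0.09683197  0.45752322] (np.float64(318.53747287891326), np.float64(334.48598381490046))
expected post (np.float64(319.34508352125175), np.float64(336.1494155672525))
```

View pics/w8.png

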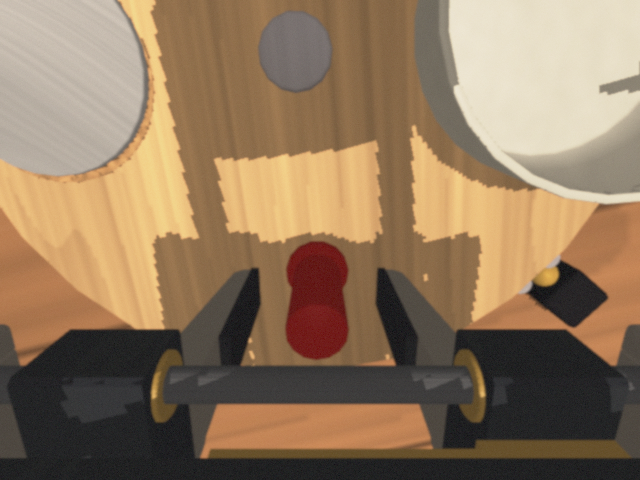

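The post stays at (317,328) within about 1 mm tangentially, and the ball is still between the studs, so it is clicked in. I'll rise and go above the knob.

```bash
python3 -m jog '[0,0,1,0,0,0,6, 0,0,2,0,0,0,6, 0,0,2.5,0,0,0,6, 0,0,3,0,0,0,6, 0,0,3,0,0,0,6, 0,0,3,0,0,0,6, 0,0,3,0,0,0,6, 0,0,3,0,0,0,6, 0,0,3,0,0,0,6, 0,0,2.5,0,0,0,6]'
python3 -m jog '[-0.8,2.2,0,0,0,0,6, -0.8,2.2,0,0,0,0,6, -0.9,2.5,0,0,0,0,6, -0.9,2.5,0,0,0,0,6, -0.9,2.6,0,0,0,0,6, -0.9,2.5,0,0,0,0,6, -0.9,2.5,0,0,0,0,6, -0.9,2.5,0,0,0,0,6, -0.9,2.6,0,0,0,0,6, 0,0,0,0,0,0,6]'
python3 -m jog '[0,0,0,0,0,0,6, 0,0,0,0,0,0,6, 0,0,0,0,0,0,6, 0,0,0,0,0,0,6, 0,0,0,0,0,0,6, 0,0,0,0,0,0,6, 0,0,0,0,0,0,6, 0,0,0,0,0,0,6, 0,0,0,0,0,0,6, 0,0,0,0,0,0,6]'
python3 - <<'E'
from h import *
c=calibration('wrist');o=manip.get_obs();I=camera('wrist')[:,:,::-1];cv2.imwrite('pics/w9.png',I)
cv2.imwrite('pics/s9.png',camera('scene')[:,:,::-1])
t=o['tcp_pos'];print(t,o['ft_force'],proj(c,(t[0],t[1],.269)),'exp knob top',proj(c,(.6146,.1033,.269)))
E
```

```text
time_s: 15.7
tcp_pos: [0.694, -0.1181, 0.3241]
orientation: [[0.002, -0.964, 0.265], [-0.0, 0.265, 0.964], [-1.0, -0.002, 0.0]]
ft_force: [0.4, 0.1, 0.3]
opening: 0.653
time_s: 16.53
tcp_pos: [0.6133, 0.1067, 0.3217]
orientation: [[0.0, -0.965, 0.263], [0.002, 0.263, 0.965], [-1.0, 0.0, 0.002]]
ft_force: [0.1, 0.5, -0.2]
opening: 0.653
time_s: 17.37
tcp_pos: [0.6149, 0.1028, 0.3206]
orientation: [[-0.0, -0.964, 0.266], [-0.0, 0.266, 0.964], [-1.0, 0.0, -0.0]]
ft_force: [0.9, 0.5, -0.7]
opening: 0.655
[0.61490532 0.10280254 0.32055333] [ 0.92460291  0.46138747 -0.68005941] (np.float64(318.0691134822804), np.float64(251.58230375351206)) exp knob top (np.float64(318.6811636789162), np.float64(250.9623253137001))
```

View pics/w9.png

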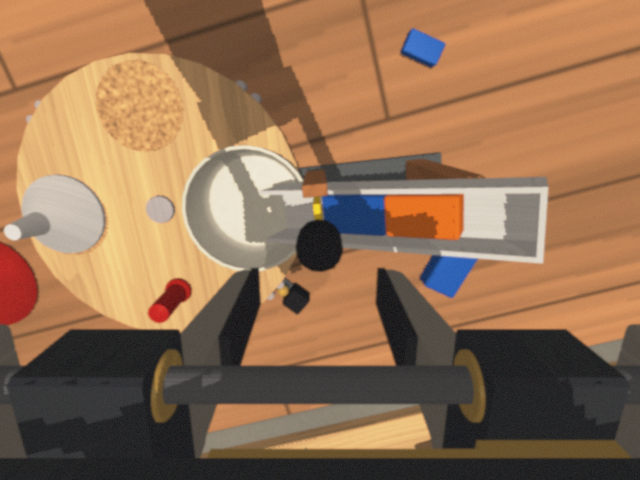

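View pics/s9.png

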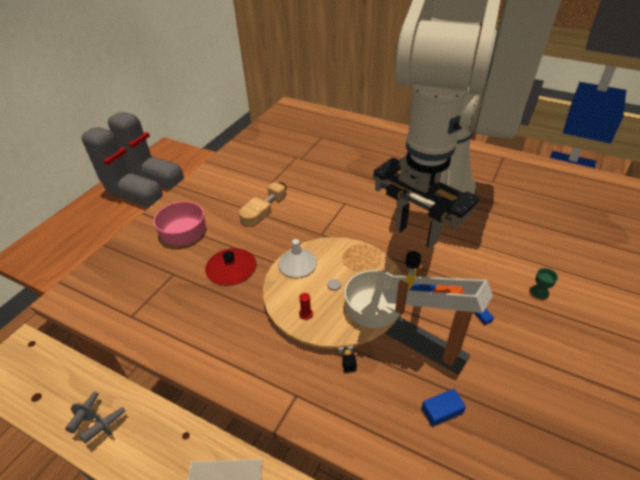

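In s9 the bowl stands under the chute end and the funnel is upright. The knob is at (319,247) in the wrist view, within about 1 mm of prediction. I'll descend and grip it.

```bash
python3 -m jog '[0,0,-1,0,0,0,6, 0,0,-1.2,0,0,0,6, 0,0,-1.2,0,0,0,6, 0,0,-1.2,0,0,0,6, 0,0,-1.2,0,0,0,6, 0,0,-1.2,0,0,0,6, 0,0,-1,0,0,0,6, 0,0,-0.5,0,0,0,6, 0,0,0,0,0,0,6, 0,0,0,0,0,0,6]'
python3 -m jog '[0,0,0,0,0,0,5, 0,0,0,0,0,0,4, 0,0,0,0,0,0,3, 0,0,0,0,0,0,2, 0,0,0,0,0,0,1, 0,0,0,0,0,0,1, 0,0,0,0,0,0,1, 0,0,0,0,0,0,1, 0,0,0,0,0,0,1, 0,0,0,0,0,0,1]'
```

```text
time_s: 18.3
tcp_pos: [0.615, 0.1029, 0.2355]
orientation: [[-0.0, -0.964, 0.266], [-0.0, 0.266, 0.964], [-1.0, 0.0, -0.0]]
ft_force: [0.6, -0.4, 0.5]
opening: 0.652
time_s: 19.13
tcp_pos: [0.6152, 0.1034, 0.236]
orientation: [[0.001, -0.964, 0.266], [0.001, 0.266, 0.964], [-1.0, -0.001, 0.001]]
ft_force: [0.1, 5.4, 4.0]
opening: 0.335
```

The knob is gripped. Lifting 5.7 cm.

```bash
python3 -m jog '[0,0,0.3,0,0,0,1, 0,0,0.6,0,0,0,1, 0,0,0.8,0,0,0,1, 0,0,0.8,0,0,0,1, 0,0,0.8,0,0,0,1, 0,0,0.8,0,0,0,1, 0,0,0.8,0,0,0,1, 0,0,0.5,0,0,0,1, 0,0,0.3,0,0,0,1, 0,0,0,0,0,0,1]'
python3 -m jog '[0,0,0,0,0,0,1, 0,0,0,0,0,0,1, 0,0,0,0,0,0,1, 0,0,0,0,0,0,1, 0,0,0,0,0,0,1, 0,0,0,0,0,0,1, 0,0,0,0,0,0,1, 0,0,0,0,0,0,1, 0,0,0,0,0,0,1, 0,0,0,0,0,0,1]'
python3 - <<'E'
from h import *
o=manip.get_obs();cv2.imwrite('pics/w10.png',camera('wrist')[:,:,::-1])
S=camera('scene')[:,:,::-1];cv2.imwrite('pics/s10.png',cv2.resize(S[200:400,240:520],None,fx=2.8,fy=2.8))
E
```

```text
time_s: 19.97
tcp_pos: [0.6152, 0.1034, 0.2929]
orientation: [[0.001, -0.964, 0.265], [0.001, 0.265, 0.964], [-1.0, -0.001, 0.001]]
ft_force: [1.2, 4.9, 1.3]
opening: 0.335
time_s: 20.8
tcp_pos: [0.6152, 0.1034, 0.2927]
orientation: [[0.001, -0.964, 0.266], [0.001, 0.266, 0.964], [-1.0, -0.001, 0.001]]
ft_force: [1.8, 5.2, 1.4]
opening: 0.336
```

View pics/s10.png

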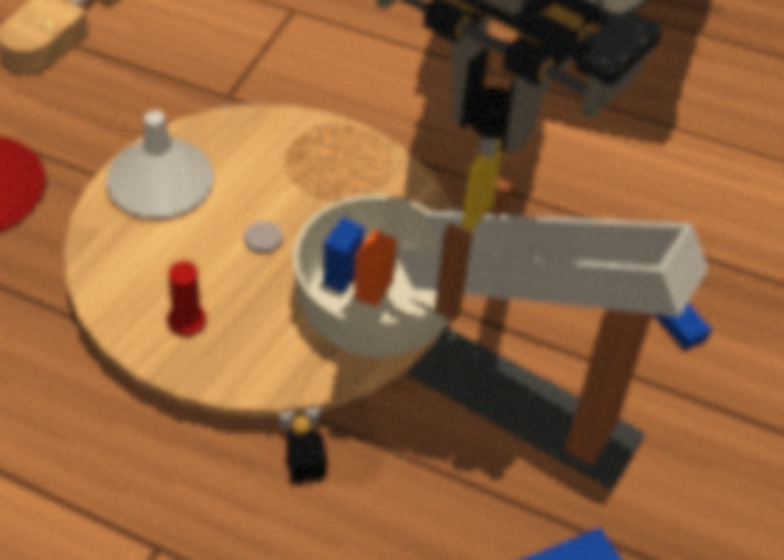

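View pics/w10.png

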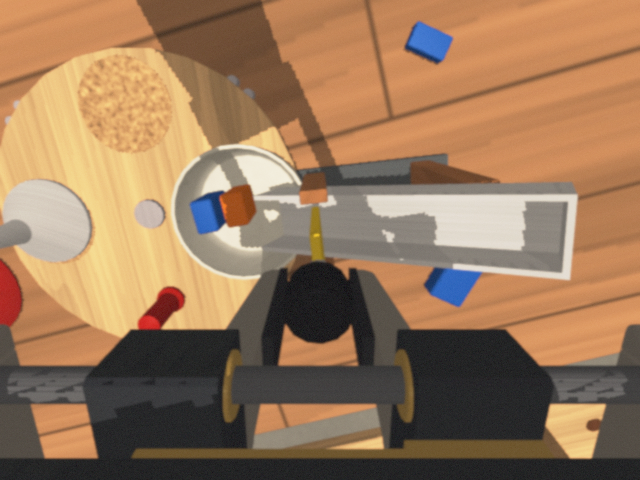

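Both bars are in the bowl: blue (205,212) and orange (238,205) in the wrist view. The table is still clicked in. I'll release the knob, rise and do a final check.

```bash
python3 -m jog '[0,0,0,0,0,0,3.3, 0,0,0,0,0,0,4, 0,0,0,0,0,0,5, 0,0,0,0,0,0,6, 0,0,0,0,0,0,6, 0,0,0,0,0,0,6, 0,0,0,0,0,0,6, 0,0,0.5,0,0,0,6, 0,0,1,0,0,0,6, 0,0,2,0,0,0,6]'
python3 -m jog '[0,0,2,0,0,0,6, 0,0,2,0,0,0,6, 0,0,2,0,0,0,6, 0,0,2,0,0,0,6, 0,0,1,0,0,0,6, 0,0,0,0,0,0,6, 0,0,0,0,0,0,6, 0,0,0,0,0,0,6, 0,0,0,0,0,0,6, 0,0,0,0,0,0,6]'
python3 - <<'E'
from h import *
o=manip.get_obs();print(o['tcp_pos'],o['ft_force']);cv2.imwrite('pics/s11.png',camera('scene')[:,:,::-1]);c=calibration('wrist')
cv2.imwrite('pics/w11.png',camera('wrist')[:,:,::-1])
E
```

```text
time_s: 21.73
tcp_pos: [0.6139, 0.1027, 0.3267]
orientation: [[-0.003, -0.964, 0.266], [-0.001, 0.266, 0.964], [-1.0, 0.003, -0.001]]
ft_force: [-0.1, -0.2, 0.0]
opening: 0.652
time_s: 22.57
tcp_pos: [0.6145, 0.1028, 0.4163]
orientation: [[-0.002, -0.964, 0.266], [-0.0, 0.266, 0.964], [-1.0, 0.002, -0.001]]
ft_force: [-0.5, -1.1, -0.0]
opening: 0.648
[0.61449616 0.10283    0.41634736] [-0.54548789 -1.14555697 -0.01127528]
```

View pics/s11.png

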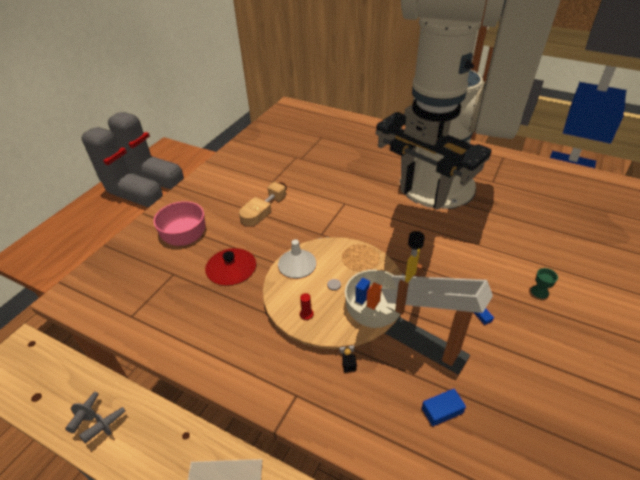

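View pics/w11.png

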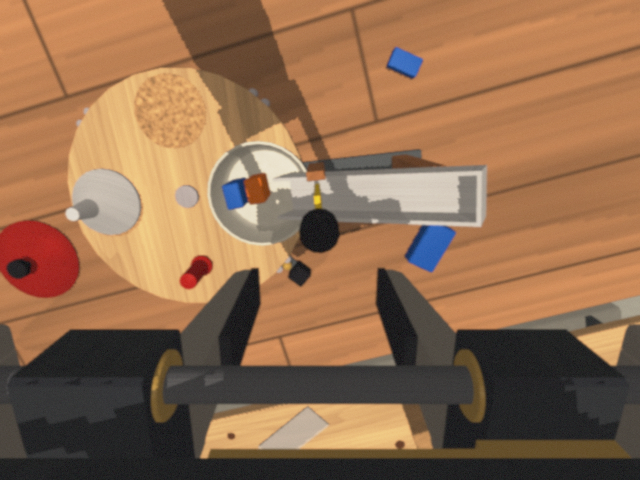

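```bash
python3 - <<'E'
from h import *
A=cv2.imread('pics/scene0.png').astype(int);B=cv2.imread('pics/s11.png').astype(int);cs=calibration('scene')
red=lambda I:(I[:,:,2]>90)&(I[:,:,1]<50)&(I[:,:,0]<60)
q=cent(red(B),(295,285,318,322));p=onz(cs,q[0],q[1],.065);h=np.array([.5812,-.0992,0]);print(p,np.degrees(np.arctan2(*(p-h)[1::-1]))+99.4)
for n,(x0,y0,x1,y1) in dict(lid=(200,240,262,285),egg=(525,262,560,302),boot=(235,178,292,226)).items():
    print(n,np.abs(A-B)[y0:y1,x0:x1].mean())
E
python3 -c "
from workcell import order;print(order.finish_job())"
```

```text
[ 0.69420638 -0.1165161   0.065     ] 90.68826062202422
lid 5.03715651135006
egg 9.112857142857143
boot 5.859405458089668
the job is handed in; nothing more can be done
None
```

I turned the turntable a quarter turn counter-clockwise by the red post and released it in the notch. Then I lifted the yellow gate 57 mm, and both wax bars slid into the white bowl. I let go of the knob, rose clear and handed the job in after about 23 s of the 45 s allowed.

**Last checks:**
- **Turntable:** measured at about 90.7° from the post, with the detent ball sitting between its studs, so it is clicked in.
- **Bowl and bars:** the bowl is upright under the chute end with the blue and orange bars in it, and the funnel is still standing.
- **Robot:** about 1 N on the wrist, touching nothing.
- **Egg cup, kettle lid and boot stretcher:** by eye they stand where they did. A rough before-and-after picture difference was 5.0 for the lid, 5.9 for the boot stretcher and 9.1 for the egg cup. I put this down to noise and shadows but did not look into the egg cup's higher value.

**What went wrong on the way:** about halfway round, the post had slid about 10 mm along the pads, with about 30 N on the wrist. I opened the gripper, re-centred and gripped again before finishing the turn. The later pictures showed nothing tipped, and the bowl ended where it should.

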